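# Photograph the finished picture block

## Task

Stand the finished picture block upright on one of its short thin edges on the yellow dot of the posing stage, centred, with the picture squarely facing the camera, and let go of it. Then half-press the camera's red shutter key to its first click and keep it there for a full second so that the camera can focus, and only then press it fully down to take the picture, and release it. Leave the block standing there and do not disturb the other things on the table.

Things in the scene. Friction and masses are not known exactly. Their poses are not given: they have to be found in the camera images.
- picture_centre (a point): Picture block: loose rigid wooden block, white sides, 120 mm (its x) x 64 mm (y) x 18 mm (z, thickness), about 0.11 kg. Its +z face carries the picture (orange, purple ends, a sun in the middle; no right way up), the other is plain brown. Point: the block's centre. It starts lying flat, picture up, across the riser, its long sides overhanging by about 15 mm.
- riser_top (a point): Centre of the top of the fixed cork drying riser under the block, 45 mm above the table: 75 mm (its x, about along the block) x 34 mm (y), with a wooden foot 90 x 50 x 4 mm.
- stage_dot (a point): Centre of the yellow dot (80 mm across) on top of the fixed white posing stage, 12 mm above the table. z is up, +x points towards the camera. The plate reaches 70 mm from the dot towards the camera, 90 mm away from it and 75 mm to each side.
- backboard_top (a point): Middle of the upper edge of the stage's fixed white backboard, 140 mm above the table; 150 mm wide (y), 6 mm thick (x), standing 83 mm behind the dot, at the stage's edge away from the camera.
- lens (a point): Centre of the front of the camera's lens, 73 mm above the table. The camera looks along -x of this frame, roughly at the dot; z is up. The lens barrel, 66 mm across, is 36 mm long and joins the camera's body behind.
- camera_top (a point): Middle of the camera's top face, 115 mm above the table. The blue camera is fixed, on a foot; body 60 mm (x) x 150 mm (y), lens towards -x. On top: a viewfinder hump 45 x 36 mm, rising 15 mm, centred 10 mm towards -y; a dial 26 mm across, 5 mm high, 52 mm towards -y; the red shutter key 47 mm towards +y.
- shutter_top (a point): Centre of the top of the round red shutter key, 26 mm across; at rest 127 mm above the table, 12 mm above the camera's top. Pressed straight down: first 4 mm of light travel (2 to 3.6 N) to the first click, where it meets a stiff second stage that yields only from 10 N and is fully down after 4 mm more, at about 14 N. Springs back when let go. The point moves with the key.
- shutter_half (a joint): First stage of the shutter key, m: 0 released, 0.004 half-pressed (first click). It stays at 0.004 while the key is pressed fully.
- shutter_full (a joint): Second stage of the shutter key, m: 0 not yielding, 0.004 fully pressed (picture taken).
- shot_flag (a joint): Small orange shot flag pin (10 mm across) on the camera's top, m: 0 up (no shot taken), about 0.004 sunk; the second stage of the key pushes it down and it stays down. It cannot be reset.
- tiles_mid (a point): Stack of white square tiles, 92 x 92 x 45 mm, leave alone; point at its centre.
- glass_mid (a point): Empty drinking glass, 72 mm across, 100 mm tall, leave alone; point at its centre, 50 mm up.
- glue_mid (a point): White glue jar, 52 mm across, 55 mm tall, leave alone; point at its centre, 28 mm up.
- tape_mid (a point): Yellow roll of tape lying flat, 68 mm across, 25 mm tall, leave alone; point at its centre.
- phone_mid (a point): Phone in a purple case lying flat, 155 (its x) x 80 x 12 mm, leave alone; point at its centre.
- scissors_mid (a point): Scissors with red handles lying flat, 170 mm long (blades to its +x), 70 mm across the handles, 11 mm high, leave alone; point near the pivot.
- brush_mid (a point): Paint brush lying flat, 200 mm long (its x), about 16 mm high, leave alone; point at its middle.
Not all that is in view belongs to the job. What is shaped like the part that bears lens but pink is not meant.

How it is judged:
On the way, in this order (a step that is already met when the one before it is completed fails the run):
1. the picture block stands by itself on the dot, picture towards the camera (horizontal distance between picture_centre and stage_dot below 0.025 m and height (world z) of picture_centre between 0.066 and 0.078 m and (angle between picture_centre's own x axis and vertical below 0.08 rad or angle between picture_centre's own x axis and vertical above 3.06 rad) and angle between the z axis of picture_centre and the x axis of lens, either way round below 0.3 rad and z of lens in the frame of picture_centre above 0.05 m and contact force between picture and the fingers below 0.1 N and value of joint shot_flag below 0.0012 m), for 0.2 s.
2. the key is held half-pressed, with no shot taken yet and the block posed (horizontal distance between picture_centre and stage_dot below 0.025 m and height (world z) of picture_centre between 0.066 and 0.078 m and (angle between picture_centre's own x axis and vertical below 0.08 rad or angle between picture_centre's own x axis and vertical above 3.06 rad) and angle between the z axis of picture_centre and the x axis of lens, either way round below 0.3 rad and z of lens in the frame of picture_centre above 0.05 m and value of joint shutter_half above 0.0028 m and value of joint each of shutter_full, shot_flag below 0.0012 m), for 0.6 s.
3. the key is pressed fully, with the block posed (horizontal distance between picture_centre and stage_dot below 0.025 m and height (world z) of picture_centre between 0.066 and 0.078 m and (angle between picture_centre's own x axis and vertical below 0.08 rad or angle between picture_centre's own x axis and vertical above 3.06 rad) and angle between the z axis of picture_centre and the x axis of lens, either way round below 0.3 rad and z of lens in the frame of picture_centre above 0.05 m and value of joint each of shutter_half, shutter_full above 0.0028 m), for 0.05 s.
At the end, for the whole second after the job is handed in: The block stands on a short edge on the stage, within about 5 degrees of upright, its centre within 25 mm of the dot's centre (seen from above), its picture facing the camera within 17 degrees; the shot flag is down, the shutter key is fully released, and nothing is held (horizontal distance between picture_centre and stage_dot below 0.025 m and height (world z) of picture_centre between 0.066 and 0.078 m and (angle between picture_centre's own x axis and vertical below 0.08 rad or angle between picture_centre's own x axis and vertical above 3.06 rad) and angle between the z axis of picture_centre and the x axis of lens, either way round below 0.3 rad and z of lens in the frame of picture_centre above 0.05 m and value of joint each of shutter_half, shutter_full below 0.001 m and value of joint shot_flag above 0.0018 m); the robot touches nothing.
It fails at once if another thing on the table (tiles, glass, glue, tape, phone, scissors or brush) is disturbed: moved by more than 20 mm (distance of any of tiles_mid, glass_mid, glue_mid, tape_mid, phone_mid, scissors_mid, brush_mid from where it was at the start of the episode above 0.02 m).
It also fails if it takes over 54 s, if anything falls off the work surface, if the arm or the gripper's body presses on something with over 40 N, if the wrist force passes 120 N, or if a joint passes its speed limit or range.

## Robot

A 6-joint arm with a two-finger parallel gripper is mounted at the origin on the work surface. World frame = base frame: x ahead of the robot, y to its left, z up, the work surface at z = 0. Lengths are in m, angles in rad, forces in N, time in s.
With the tool pointing down it reaches from about 0.35 to 0.775 m from the base axis. Payload 7.3 kg.
Tool frame: the origin (TCP) lies between the finger pads; the fingertips stand 8 mm ahead of it and the grasp point (between the pads) lies 11 mm behind it (robot.nose_length is the distance from the TCP to the fingertips, in m); z points along the fingers, y is the line along which they close (so a half turn about z gives the same grasp; the last joint's range is limited). The gripper opens to 92 mm and grips with 3 to 60 N. Pads are 19 mm wide; open, the fingers measure 130 mm over their backs; the gripper's body (75 mm by 190 mm) begins 47 mm behind the grasp point.
Start: joints at [-1.29, 0.342, 1.524, -0, 1.275, -0.146], TCP at [0.217, -0.478, 0.235] pointing down, gripper open.
Joint ranges: [-2.53, 2.53], [-0.77, 2.02], [0.04, 2.7], [-1, 4.14], [0.28, 2.66], [-3.11, 3.11]. Speed limits (rad/s): [2.57, 2.57, 3.14, 3.14, 3.14, 3.14].

## Interface

Orientations are given as [roll, pitch, yaw] about the fixed x, y, z axes, in that order (R = Rz(yaw) Ry(pitch) Rx(roll)).
In Python, from cell import robot gives the robot as it stands. The module is installed in compiled form; this text tells all that it offers.
- The arm moves only by the shell command python3 -m jog 'ROWS' [FORCE]. ROWS is JSON, a list that holds one entry, the list of rows, each a list of 5 numbers: the gripper's target within -1 to 1 (fully open at 1, half-way at 0, shut at -1), then the shift along the tool's x, y, z in m, then the turn about the tool's z in rad. A call has 1 to 5 rows; each row is the pose to reach, as a shift and turn from the pose commanded when the call began, along the tool's axes at that moment; what a row does not reach only later rows make up. A row lasts 1/12 s, in which the tool goes at most 41.7 mm and 7.16 degrees, less where a joint would pass 70% of its speed; a pose out of reach is approached as far as the arm can. A call with a gripper value outside its range is refused whole. The fingers move at their own pace and stop on an object; FORCE is the grip in N (left out, the last holds). Time passes only in rows, so rows that repeat a pose let the fingers close. It gives the time, the measured TCP pose, the force, the opening and the grip force at its end, in the units of the state.
- robot.observe(): the state, without advancing time (a new reading comes with each control period).
- robot.read_camera(name): name is "side" or "top" or "wrist"; returns the picture (420x560x3 uint8, red, green, blue); there is no depth.
- robot.camera_model(name): a dict with "camera_matrix" (3x3 intrinsics, pixels), "position" and "attitude" of the camera in the world; the wrist camera has in their place "mount" (4x4, takes a point from camera to tool coordinates, whose origin is the TCP and whose axes are the flange's). Camera axes: x right, y down, z forward; pixel columns grow to the right and rows downward; lengths in m; the calibration is good to about 2 mm. The wrist camera is an equidistant fisheye: a pixel r from the principal point sees the ray r / f radians off the axis. A picture is of the moment at which its call begins: read the wrist's pose just before it. camera_model takes no time and is no camera call.
- robot.hand_in(): hands the job in; it is judged then, once.
The state is a dict: "time": time; "qpos": joint angles; "qvel": joint speeds; "joint_efforts": joint torques, N m; "tool_pos": TCP position; "tool_rot": TCP orientation; "contact_force": force on the tool from outside, world axes, zero at the start; "torque": the same for the moment, N m; "opening": finger opening in m; "grip_force": force on a finger pad.
Only numpy, scipy, OpenCV 4.12 (cv2) and the standard library are available. Lean on these libraries where they do the work, as an engineer would, in place of code of your own. Each camera call takes 0.05 s, during which the arm holds its last target. There are 200 camera calls.

## Working session

There is one attempt and no reset: what is moved stays moved. The work goes in short steps, Python scripts to look and compute and a shell command to move; the robot and the scene stay as the last step left them, time stands still between calls to the robot, and variables do not carry over. Pictures are saved under pics/ and viewed, at most 10 in all, crops included, and the job is handed in when it is done.

```bash
mkdir -p pics; python3 - <<'E'
from cell import robot
import cv2
s=robot.observe();print(s)
for n in("top","side"):
    cv2.imwrite(f"pics/{n}0.png",robot.read_camera(n)[:,:,::-1])
for n in("top","side","wrist"):print(n,robot.camera_model(n))
E
```

```text
{'time': 0.0, 'qpos': array([-1.28996552e+00,  3.42729685e-01,  1.52502893e+00,  1.44283659e-06,
        1.27538205e+00, -1.45978088e-01]), 'qvel': array([ 0.00163915, -0.00153634,  0.00073413, -0.00024267,  0.00047796,
       -0.00055477]), 'joint_efforts': array([ 9.18562073e-04, -4.31243956e+01, -2.44219315e+01,  7.18284328e-02,
        5.60222450e-02, -1.29177570e-04]), 'tool_pos': array([ 0.21725355, -0.47750465,  0.23403718]), 'tool_rot': array([-3.14006131e+00, -2.26538280e-04,  4.26808305e-01]), 'contact_force': array([-0.07411349,  0.2401462 , -0.03746186]), 'torque': array([-0.01298328, -0.02141401,  0.01115434]), 'grip_force': 0.0, 'opening': 0.09183909339899286}
top {'camera_matrix': array([[434.25398715,   0.        , 282.62551635],
       [  0.        , 434.25398715, 211.28328791],
       [  0.        ,   0.        ,   1.        ]]), 'position': array([0.38992029, 0.04502369, 1.23647721]), 'attitude': array([-3.02580216, -0.0046628 , -1.58803787])}
side {'camera_matrix': array([[430.07347434,   0.        , 281.94066169],
       [  0.        , 430.07347434, 210.3393751 ],
       [  0.        ,   0.        ,   1.        ]]), 'position': array([0.12729446, 0.8958858 , 0.95574689]), 'attitude': array([-2.30249779,  0.01334695, -2.73099378])}
wrist {'camera_matrix': array([[325.1922621 ,   0.        , 284.38595953],
       [  0.        , 325.1922621 , 205.73561824],
       [  0.        ,   0.        ,   1.        ]]), 'mount': array([[-8.12379302e-04, -9.68458151e-01, -2.49174939e-01,
         6.78360073e-02],
       [ 9.99999670e-01, -7.91453593e-04, -1.84165194e-04,
        -2.00373026e-03],
       [-1.88541169e-05, -2.49175006e-01,  9.68458474e-01,
        -1.51413980e-01],
       [ 0.00000000e+00,  0.00000000e+00,  0.00000000e+00,
         1.00000000e+00]])}
```

View pics/top0.png

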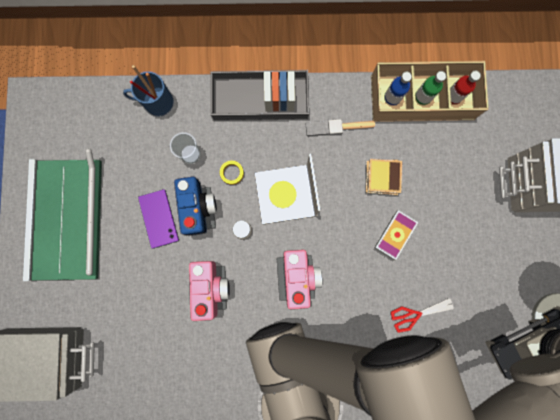

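View pics/side0.png

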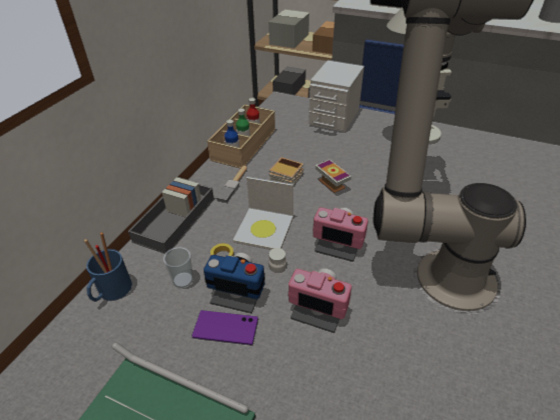

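The picture shows three cameras: blue at top-image (190,207), and pink ones at (204,290) and (298,280). The lens bearer is the blue one, because pink is excluded. There are two block-like items. The one at (397,235) has purple ends and a sun, so it is the picture block. The one at (384,177) is brown and orange, so it isn't. The yellow dot is at (283,195). I'll confirm both in one crop and measure.

```bash
cat > h.py <<'E'
import numpy as np,cv2
from cell import robot
from scipy.spatial.transform import Rotation as R
def ray(n,uv):
    m=robot.camera_model(n);K=m["camera_matrix"]
    d=np.linalg.inv(K)@[uv[0],uv[1],1.]
    return np.array(m["position"]),R.from_euler('xyz',m["attitude"]).as_matrix()@d
def onz(n,uv,z):
    p,d=ray(n,uv);return p+d*(z-p[2])/d[2]
def proj(n,X):
    m=robot.camera_model(n);c=R.from_euler('xyz',m["attitude"]).as_matrix().T@(np.array(X)-m["position"])
    q=m["camera_matrix"]@c;return q[:2]/q[2]
E
python3 - <<'E'
from h import *
im=cv2.imread("pics/top0.png")
a=cv2.resize(im[195:275,360:440],(400,400),interpolation=cv2.INTER_CUBIC)
b=cv2.resize(im[165:245,160:240],(400,400),interpolation=cv2.INTER_CUBIC)
cv2.imwrite("pics/crop.png",np.hstack([a,b]))
hsv=cv2.cvtColor(im,cv2.COLOR_BGR2HSV)
def blob(n,lo,hi,box,z):
    x0,y0,x1,y1=box;m=np.zeros(im.shape[:2],np.uint8)
    m[y0:y1,x0:x1]=cv2.inRange(hsv,lo,hi)[y0:y1,x0:x1]
    pts=cv2.findNonZero(m);
    r=cv2.minAreaRect(pts);c=pts.reshape(-1,2).mean(0)
    print(n,len(pts),c.round(1),onz("top",c,z).round(4));
    print([onz("top",q,z)[:2].round(4).tolist() for q in cv2.boxPoints(r)])
blob("dot",(22,120,120),(35,255,255),(255,165,312,222),.012)
blob("block",(0,70,60),(179,255,255),(372,205,422,265),.063)
blob("red",(0,150,80),(6,255,255),(172,170,215,240),.127)
blob("blue",(105,120,20),(125,255,255),(165,170,212,240),.115)
E
```

```text
dot 530 [282.3 194. ] [0.5818 0.0369 0.012 ]
[[0.6172, 0.0715], [0.616, -0.0], [0.5439, 0.0015], [0.5451, 0.0725]]
block 807 [396.8 234.6] [ 0.4577 -0.2708  0.063 ]
[[0.4269, -0.218], [0.5182, -0.2775], [0.4885, -0.324], [0.3977, -0.2643]]
red 70 [189.1 222. ] [0.4953 0.2778 0.127 ]
[[0.5057, 0.2883], [0.5054, 0.2678], [0.4848, 0.2677], [0.4851, 0.2881]]
blue 1018 [189.6 205.5] [0.5393 0.2793 0.115 ]
[[0.6097, 0.3217], [0.6173, 0.2571], [0.4701, 0.2373], [0.4627, 0.301]]
```

View pics/crop.png

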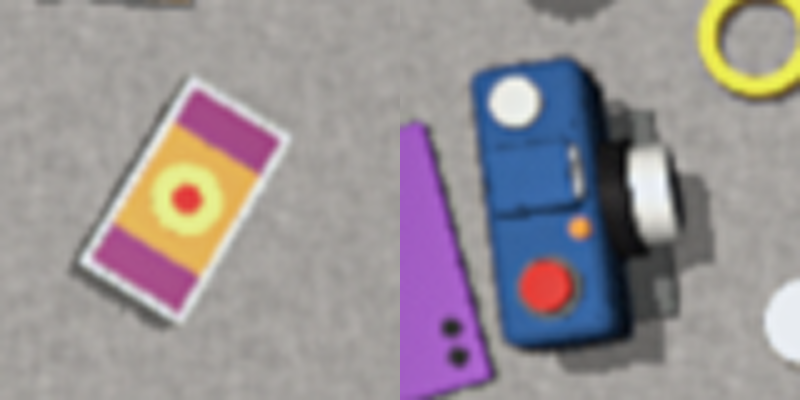

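Confirmed: the picture block is at (397,235), and the blue camera has its red key at (189,222). The tool can only point down. So I'll grip the block lightly near its far end, across the 64 mm width, and let it swing to hang vertically as I lift it.

```bash
python3 -m jog '[[[1,0.04,-0.006,0,-0.12],[1,0.08,-0.012,0,-0.24],[1,0.12,-0.018,0,-0.36],[1,0.16,-0.024,0,-0.48],[1,0.2,-0.03,0,-0.6]]]' 3 >/dev/null
python3 -m jog '[[[1,0,0,0,-0.12],[1,0,0,0,-0.24],[1,0,0,0,-0.36],[1,0,0,0,-0.48],[1,0,0,0,-0.6]]]' >/dev/null
python3 -m jog '[[[1,0,0,0,-0.12],[1,0,0,0,-0.24],[1,0,0,0,-0.36],[1,0,0,0,-0.48],[1,0,0,0,-0.6]]]' >/dev/null
python3 -m jog '[[[1,0,0,0,-0.12],[1,0,0,0,-0.24],[1,0,0,0,-0.336],[1,0,0,0,-0.336]]]'
cat >> h.py <<'E'
def delta(target,yaw=None):
    s=robot.observe();r=R.from_euler('xyz',s["tool_rot"]);
    d=r.inv().apply(np.array(target)-s["tool_pos"])
    t=None if yaw is None else -((np.radians(yaw)-s["tool_rot"][2]+np.pi)%(2*np.pi)-np.pi)
    print("t",round(float(s["time"]),2),"pos",s["tool_pos"].round(4),"yaw",round(float(np.degrees(s["tool_rot"][2])),2),"q",s["qpos"].round(2),"shift",d.round(4),"turn",t,"F",s["contact_force"].round(2),"open",round(float(s["opening"]),4),"g",s["grip_force"])
E
python3 -c "
from h import *
delta([.4987,-.2976,.043],146.8)"
```

```text
time: 1.68
tool_pos: [0.3868, -0.3676, 0.2343]
tool_rot: [3.141, -0.001, 2.566]
contact_force: [-0.3, 0.7, -0.2]
opening: 0.0918
grip_force: 0.0
t 1.68 pos [ 0.3868 -0.3676  0.2343] yaw 147.03 q [-0.9   0.36  1.5  -0.    1.28 -1.9 ] shift [-0.0559  0.1196  0.1913] turn 0.004021193067162088 F [-0.28  0.66 -0.16] open 0.0918 g 0.0
```

```bash
python3 -m jog '[[[1,-0.015,0.03,0,0],[1,-0.03,0.06,0,0],[1,-0.045,0.09,0.03,0],[1,-0.056,0.12,0.06,0],[1,-0.056,0.12,0.08,0]]]' >/dev/null
python3 -m jog '[[[1,0,0,0,0],[1,0,0,0,0]]]' >/dev/null
python3 - <<'E'
from h import *
delta([.4987,-.2976,.043],146.8)
s=robot.observe();im=robot.read_camera("wrist")[:,:,::-1].copy()
# predicted block corners in the wrist picture
m=robot.camera_model("wrist");K=m["camera_matrix"];f=K[0,0]
T=np.eye(4);T[:3,:3]=R.from_euler('xyz',s["tool_rot"]).as_matrix();T[:3,3]=s["tool_pos"]
C=np.linalg.inv(T@m["mount"]);a=np.radians(-33.2);u=np.array([np.cos(a),np.sin(a)]);v=np.array([-u[1],u[0]])
for i,j in((1,1),(1,-1),(-1,-1),(-1,1)):
    w=np.r_[np.array([.4577,-.2708])+i*.06*u+j*.032*v,.063,1]
    c=(C@w)[:3];th=np.arctan2(np.hypot(*c[:2]),c[2]);p=K[:2,2]+f*th*c[:2]/np.hypot(*c[:2])
    cv2.drawMarker(im,tuple(int(x) for x in p.round()),(0,255,0),0,15,1)
cv2.imwrite("pics/w1.png",im)
E
```

```text
t 2.27 pos [ 0.4989 -0.2974  0.1537] yaw 146.78 q [-0.67  0.52  1.48 -0.    1.15 -1.66] shift [-0.0003 -0.0003  0.1107] turn -0.0004064140302033614 F [-0.12 -0.39 -0.59] open 0.0917 g 0.0
```

View pics/w1.png

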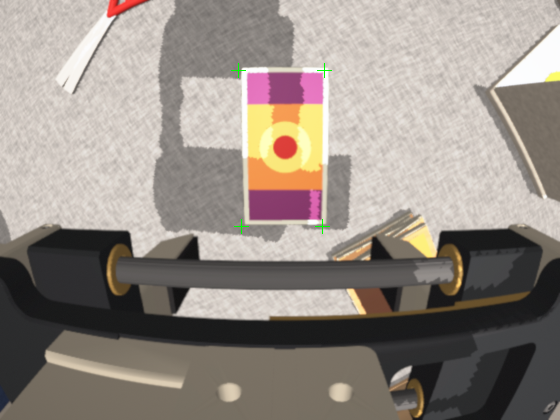

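The block fills (242,68)–(328,225), within about 3 px of the prediction. Next I descend and grip with 3 N.

```bash
python3 -m jog '[[[1,0.001,0,0.035,0],[1,0.001,0,0.07,0],[1,0.001,0,0.1,0],[1,0.001,0,0.111,0],[1,0.001,0,0.111,0]]]' 3
python3 -m jog '[[[-1,0,0,0,0],[-1,0,0,0,0],[-1,0,0,0,0],[-1,0,0,0,0],[-1,0,0,0,0]]]' 3
python3 -m jog '[[[-1,0,0,0,0],[-1,0,0,0,0],[-1,0,0,0,0]]]' 3
python3 -m jog '[[[-1,0,0,-0.01,0],[-1,0,0,-0.02,0],[-1,0,0,-0.03,0],[-1,0,0,-0.04,0],[-1,0,0,-0.05,0]]]' 3
python3 -m jog '[[[-1,0,0,-0.015,0],[-1,0,0,-0.03,0],[-1,0,0,-0.045,0],[-1,0,0,-0.06,0],[-1,0,0,-0.075,0]]]' 3
python3 - <<'E'
from h import *
im=np.hstack([robot.read_camera("wrist")[:,:,::-1],robot.read_camera("side")[:,:,::-1]])
cv2.imwrite("pics/c1.png",cv2.resize(im,(800,300),interpolation=cv2.INTER_AREA))
E
```

```text
time: 2.73
tool_pos: [0.4975, -0.2979, 0.0429]
tool_rot: [3.142, -0.003, 2.561]
contact_force: [-0.4, -0.7, -0.3]
opening: 0.0917
grip_force: 0.0
time: 3.15
tool_pos: [0.4993, -0.2979, 0.045]
tool_rot: [-3.141, 0.002, 2.563]
contact_force: [1.4, -0.9, 2.9]
opening: 0.064
grip_force: 3.0
time: 3.4
tool_pos: [0.4992, -0.2978, 0.0444]
tool_rot: [-3.141, 0.002, 2.563]
contact_force: [-0.3, -0.3, 4.4]
opening: 0.0641
grip_force: 3.0
time: 3.82
tool_pos: [0.4987, -0.2974, 0.095]
tool_rot: [-3.142, 0.0, 2.563]
contact_force: [-0.3, 0.6, -1.3]
opening: 0.064
grip_force: 3.0
time: 4.23
tool_pos: [0.4986, -0.2974, 0.1703]
tool_rot: [-3.141, 0.001, 2.563]
contact_force: [0.3, -0.4, -0.8]
opening: 0.0643
grip_force: 3.0
```

View pics/c1.png

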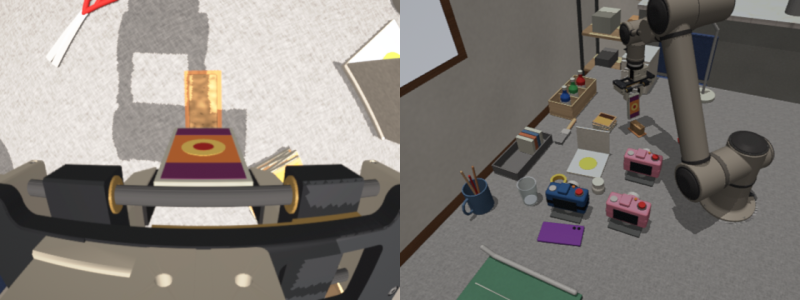

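The wrist view shows the block swinging down under the fingers, with the picture end at (205,150) and the free end lower. I'll raise it and carry it over the stage while it settles.

```bash
python3 -m jog '[[[-1,0,0,-0.025,0],[-1,0,0,-0.05,0],[-1,0,0,-0.075,0],[-1,0,0,-0.1,0],[-1,0,0,-0.12,0]]]' 3 >/dev/null
python3 -m jog '[[[-1,0.008,0.022,0,0],[-1,0.016,0.046,0,0],[-1,0.026,0.074,0,0],[-1,0.036,0.102,0,0],[-1,0.046,0.13,0,0]]]' 3 >/dev/null
python3 -m jog '[[[-1,0.01,0.028,0,0],[-1,0.02,0.056,0,0],[-1,0.03,0.084,0,0],[-1,0.04,0.112,0,0],[-1,0.05,0.14,0,0]]]' 3 >/dev/null
python3 -m jog '[[[-1,0.008,0.024,0,0.05],[-1,0.014,0.043,0,0.12],[-1,0.018,0.055,0,0.2],[-1,0.018,0.055,0,0.28],[-1,0.018,0.055,0,0.36]]]' 3 >/dev/null
python3 -m jog '[[[-1,0,0,0,0.1],[-1,0,0,0,0.2],[-1,0,0,0,0.3],[-1,0,0,0,0.4],[-1,0,0,0,0.492]]]' 3 >/dev/null
python3 -m jog '[[[-1,0,0,0,0],[-1,0,0,0,0],[-1,0,0,0,0],[-1,0,0,0,0],[-1,0,0,0,0]]]' 3
python3 - <<'E'
from h import *
delta([.581,.0365,.112],98)
w=robot.read_camera("wrist")[:,:,::-1];sd=robot.read_camera("side")[:,:,::-1]
cv2.imwrite("pics/wfull2.png",w);cv2.imwrite("pics/sfull2.png",sd)
c=cv2.resize(sd[90:300,180:360],(360,420),interpolation=cv2.INTER_CUBIC)
cv2.imwrite("pics/c2.png",np.hstack([w[:,120:],c]))
E
```

```text
time: 6.83
tool_pos: [0.581, 0.037, 0.2886]
tool_rot: [-3.141, 0.0, 1.712]
contact_force: [0.9, 0.3, -1.1]
opening: 0.0637
grip_force: 3.0
t 6.83 pos [0.581  0.037  0.2886] yaw 98.09 q [-0.07  0.42  1.26 -0.    1.46 -0.21] shift [-0.0005 -0.      0.1766] turn 0.0015688921949350565 F [ 0.88  0.31 -1.1 ] open 0.0637 g 2.999090775847435
```

View pics/c2.png

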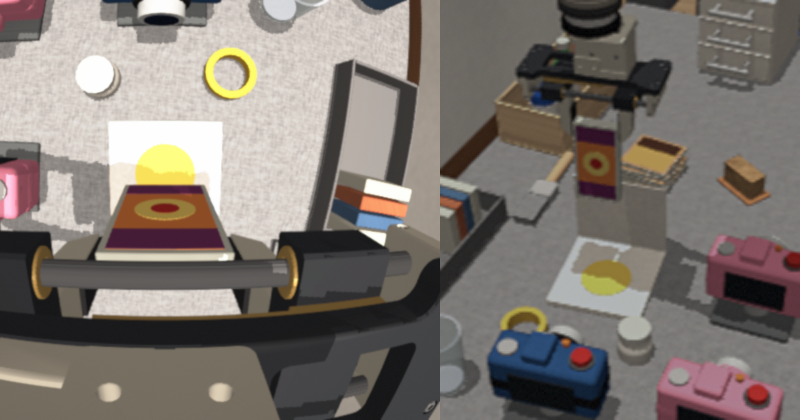

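The wrist view shows the block hanging below the fingers. The sun is at full-image (284,209), the lower edge is near row 185, and the blue lens is straight ahead at column ≈280. I'll work out the tilt.

```bash
python3 - <<'E'
from h import *
m=robot.camera_model("wrist");K=m["camera_matrix"];C=np.linalg.inv(m["mount"])
def pr(w):
    c=(C@np.r_[w,1])[:3];th=np.arctan2(np.hypot(*c[:2]),c[2]);return K[:2,2]+K[0,0]*th*c[:2]/np.hypot(*c[:2])
for ph in range(-10,41,5):
    a=np.radians(ph);e=np.array([np.sin(a),0,np.cos(a)]);n=np.array([np.cos(a),0,-np.sin(a)]);p=np.array([0,0,-.011])
    print(ph,"sun",pr(p+.048*e+.009*n).round(1),"bottom",pr(p+.108*e+.009*n).round(1),"width",(pr(p+.108*e+.009*n+[0,.032,0])-pr(p+.108*e+.009*n-[0,.032,0])).round(0))
E
```

```text
-10 sun [283.4 236.5] bottom [283.7 223.8] width [80. -0.]
-5 sun [283.4 230.1] bottom [283.7 212.3] width [80. -0.]
0 sun [283.4 223.9] bottom [283.7 200.8] width [81. -0.]
5 sun [283.4 217.8] bottom [283.7 189.4] width [82. -0.]
10 sun [283.3 211.9] bottom [283.7 178.1] width [83. -0.]
15 sun [283.3 206.2] bottom [283.6 166.9] width [85. -0.]
20 sun [283.3 200.7] bottom [283.6 155.7] width [87. -0.]
25 sun [283.2 195.6] bottom [283.6 144.7] width [89. -0.]
30 sun [283.2 190.7] bottom [283.5 133.9] width [91. -0.]
35 sun [283.2 186.3] bottom [283.5 123.2] width [93. -0.]
40 sun [283.1 182.2] bottom [283.4 112.7] width [96. -0.]
```

The tilt is about 8°, foot towards the camera. I'll lower 14 mm short of the dot, touch down, then drag the top towards the camera to bring it upright.

```bash
python3 -m jog '[[[-1,-0.014,0,0.03,0],[-1,-0.014,0,0.06,0],[-1,-0.014,0,0.09,0],[-1,-0.014,0,0.12,0],[-1,-0.014,0,0.145,0]]]' 3 >/dev/null
python3 -m jog '[[[-1,0,0,0.01,0],[-1,0,0,0.018,0],[-1,0,0,0.023,0],[-1,0,0,0.023,0],[-1,0,0,0.023,0]]]' 3
for i in 1 2 3; do :; done
python3 -m jog '[[[-1,0,0,0.001,0],[-1,0,0,0.002,0],[-1,0,0,0.003,0],[-1,0,0,0.003,0]]]' 3
python3 -m jog '[[[-1,0,0,0.001,0],[-1,0,0,0.002,0],[-1,0,0,0.003,0],[-1,0,0,0.003,0]]]' 3
```

```text
time: 7.77
tool_pos: [0.5838, 0.0231, 0.1219]
tool_rot: [3.14, 0.001, 1.711]
contact_force: [-0.5, -0.6, -0.6]
opening: 0.0639
grip_force: 3.0
time: 8.1
tool_pos: [0.5835, 0.0231, 0.1184]
tool_rot: [3.14, 0.0, 1.711]
contact_force: [0.7, 0.8, 1.9]
opening: 0.0642
grip_force: 3.0
time: 8.43
tool_pos: [0.5834, 0.0231, 0.115]
tool_rot: [3.14, 0.0, 1.711]
contact_force: [0.3, 1.3, 3.3]
opening: 0.0637
grip_force: 3.0
```

```bash
python3 - <<'E'
from h import *
w=robot.read_camera("wrist")[:,:,::-1];sd=robot.read_camera("side")[:,:,::-1]
c=cv2.resize(sd[90:300,180:360],(360,420),interpolation=cv2.INTER_CUBIC)
cv2.imwrite("pics/c3.png",np.hstack([w[:,120:],c]))
E
```

```text
(no output)
```

View pics/c3.png

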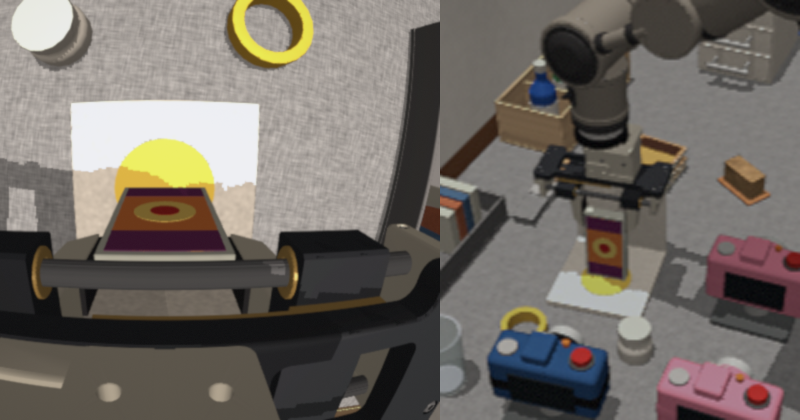

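The block is touching down, lower edge at row ≈188, so the tilt is about 6–7°. Dragging upright now.

```bash

python3 -m jog '[[[-1,0.002,0,0,0],[-1,0.004,0,0,0],[-1,0.006,0,0,0],[-1,0.007,0,0,0],[-1,0.008,0,0,0]]]' 3
python3 -m jog '[[[-1,0.001,0,0.001,0],[-1,0.002,0,0.001,0],[-1,0.003,0,0.001,0],[-1,0.004,0,0.001,0],[-1,0.004,0,0.001,0]]]' 3
python3 - <<'E'
from h import *
w=robot.read_camera("wrist")[:,:,::-1];cv2.imwrite("pics/w4.png",w)
h=cv2.cvtColor(np.ascontiguousarray(w),cv2.COLOR_BGR2HSV)
# sun's red centre & first purple row of the lower picture edge at mid column
m=cv2.inRange(h[150:260,260:310],(0,150,60),(6,255,255))|cv2.inRange(h[150:260,260:310],(175,150,60),(179,255,255))
p=cv2.findNonZero(m);print("sun",None if p is None else p.reshape(-1,2).mean(0)+[260,150])
print([(r,h[r,250].tolist(),h[r,315].tolist()) for r in range(176,215,2)])
E
```

```text
time: 8.95
tool_pos: [0.5817, 0.0312, 0.1145]
tool_rot: [-3.141, 0.0, 1.711]
contact_force: [1.2, -0.3, 1.5]
opening: 0.0642
grip_force: 3.0
time: 9.37
tool_pos: [0.5812, 0.0352, 0.1136]
tool_rot: [-3.141, -0.0, 1.711]
contact_force: [0.6, 0.9, 1.4]
opening: 0.0639
grip_force: 3.0
sun [285.36885246 218.21311475]
[(176, [22, 176, 222], [30, 149, 240]), (178, [22, 175, 221], [30, 149, 239]), (180, [22, 175, 221], [30, 152, 237]), (182, [22, 175, 221], [26, 166, 228]), (184, [22, 175, 221], [23, 174, 221]), (186, [22, 175, 221], [22, 177, 220]), (188, [22, 177, 221], [22, 177, 220]), (190, [22, 177, 221], [22, 177, 220]), (192, [22, 177, 221], [22, 177, 220]), (194, [22, 175, 221], [22, 177, 220]), (196, [22, 177, 221], [22, 177, 219]), (198, [22, 177, 221], [22, 178, 219]), (200, [22, 176, 220], [22, 178, 219]), (202, [20, 157, 146], [20, 166, 143]), (204, [162, 143, 50], [161, 151, 49]), (206, [160, 165, 48], [160, 165, 48]), (208, [175, 134, 74], [0, 132, 81]), (210, [11, 189, 100], [11, 193, 99]), (212, [11, 192, 101], [12, 194, 101]), (214, [11, 194, 101], [11, 194, 101])]
```

The lower edge is now at row 202, which the model puts at about 0° tilt. I'll press slightly, release partway and check.

```bash

python3 -m jog '[[[-1,0.001,0,0.001,0],[-1,0.001,0,0.002,0],[-1,0.001,0,0.003,0],[-1,0.001,0,0.003,0]]]' 3
python3 -m jog '[[[0.7,0,0,0,0],[0.7,0,0,0,0],[0.7,0,0,0,0],[0.7,0,0,0,0],[0.7,0,0,0,0]]]' 3
python3 -m jog '[[[1,0,0,0,0],[1,0,0,0,0],[1,0,0,0,0]]]' 3
python3 - <<'E'
from h import *
w=robot.read_camera("wrist")[:,:,::-1];cv2.imwrite("pics/w5.png",w)
h=cv2.cvtColor(np.ascontiguousarray(w),cv2.COLOR_BGR2HSV)
m=cv2.inRange(h[150:260,260:310],(0,150,60),(6,255,255))|cv2.inRange(h[150:260,260:310],(175,150,60),(179,255,255))
p=cv2.findNonZero(m);print("sun",None if p is None else p.reshape(-1,2).mean(0)+[260,150])
print([(r,h[r,250].tolist(),h[r,315].tolist()) for r in range(180,215,4)])
sd=robot.read_camera("side")[:,:,::-1]
c=cv2.resize(sd[90:300,180:360],(360,420),interpolation=cv2.INTER_CUBIC)
cv2.imwrite("pics/c5.png",np.hstack([w[:,120:],c]))
E
```

```text
time: 9.75
tool_pos: [0.5811, 0.036, 0.1105]
tool_rot: [-3.141, 0.0, 1.711]
contact_force: [0.0, -0.3, 1.7]
opening: 0.0638
grip_force: 3.0
time: 10.17
tool_pos: [0.581, 0.036, 0.1105]
tool_rot: [-3.141, -0.0, 1.711]
contact_force: [0.0, -0.7, 0.3]
opening: 0.078
grip_force: 0.0
time: 10.42
tool_pos: [0.5811, 0.036, 0.1107]
tool_rot: [-3.142, 0.0, 1.711]
contact_force: [0.4, -0.0, 1.1]
opening: 0.0907
grip_force: 0.0
sun [284.42105263 225.27530364]
[(180, [22, 176, 222], [30, 149, 239]), (184, [22, 175, 221], [30, 150, 239]), (188, [22, 177, 221], [30, 151, 240]), (192, [22, 175, 221], [23, 175, 221]), (196, [22, 177, 221], [22, 177, 220]), (200, [22, 177, 221], [22, 179, 220]), (204, [20, 158, 145], [19, 154, 126]), (208, [161, 161, 49], [161, 158, 50]), (212, [4, 153, 90], [5, 155, 92])]
```

View pics/c5.png

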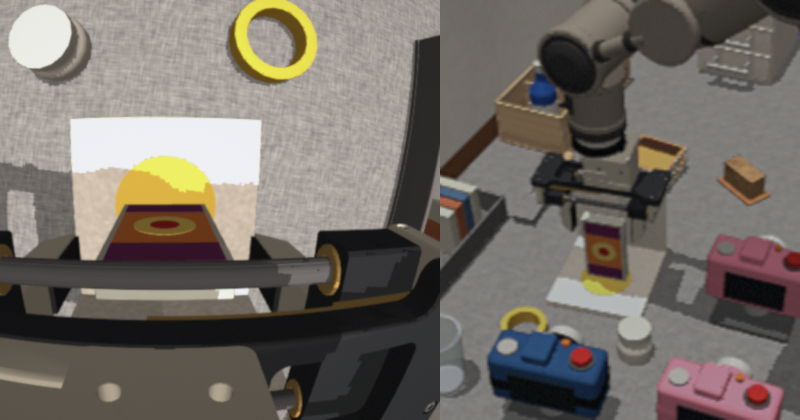

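The block stands free: the sun is at row 225, which matches upright, and it is centred on the dot. I'll retreat straight up, close the fingers and go above the shutter key.

```bash

python3 -m jog '[[[1,0,0,-0.015,0],[1,0,0,-0.04,0],[1,0,0,-0.08,0],[1,0,0,-0.11,0],[1,0,0,-0.14,0]]]' >/dev/null
python3 -m jog '[[[-1,0.04,-0.008,0,0],[-1,0.08,-0.016,0,0],[-1,0.12,-0.024,0,0],[-1,0.16,-0.032,0,0],[-1,0.19,-0.04,0,0]]]' 20 >/dev/null
python3 -m jog '[[[-1,0.03,-0.006,0,0],[-1,0.061,-0.012,0,0],[-1,0.061,-0.012,0.03,0],[-1,0.061,-0.012,0.05,0],[-1,0.061,-0.012,0.05,0]]]' 20 >/dev/null
python3 -m jog '[[[-1,0,0,0,0],[-1,0,0,0,0],[-1,0,0,0,0],[-1,0,0,0,0]]]' 20
python3 - <<'E'
from h import *
delta([.4945,.277,.135],98)
s=robot.observe();im=robot.read_camera("wrist")[:,:,::-1].copy()
m=robot.camera_model("wrist");K=m["camera_matrix"]
T=np.eye(4);T[:3,:3]=R.from_euler('xyz',s["tool_rot"]).as_matrix();T[:3,3]=s["tool_pos"]
C=np.linalg.inv(T@m["mount"])
def pr(w):
    c=(C@np.r_[w,1])[:3];th=np.arctan2(np.hypot(*c[:2]),c[2]);return K[:2,2]+K[0,0]*th*c[:2]/np.hypot(*c[:2])
print(pr([.4945,.277,.127]))
cv2.drawMarker(im,tuple(int(x) for x in pr([.4945,.277,.127]).round()),(0,255,0),0,15,1)
sd=robot.read_camera("side")[:,:,::-1];cv2.imwrite("pics/sd6.png",sd)
c=cv2.resize(sd[150:330,180:334],(360,420),interpolation=cv2.INTER_CUBIC)
cv2.imwrite("pics/c6.png",np.hstack([im[:,60:500],c]))
E
```

```text
time: 12.1
tool_pos: [0.4955, 0.2772, 0.2021]
tool_rot: [3.139, -0.001, 1.71]
contact_force: [-0.3, 0.8, 0.7]
opening: 0.0034
grip_force: 0.0
t 12.1 pos [0.4955 0.2772 0.2021] yaw 97.98 q [ 0.38  0.45  1.46 -0.    1.24  0.24] shift [-0.0001 -0.0011  0.0671] turn -0.0003088150648182797 F [-0.33  0.82  0.71] open 0.0034 g 0.0
[282.0275563  219.97872141]
```

View pics/c6.png

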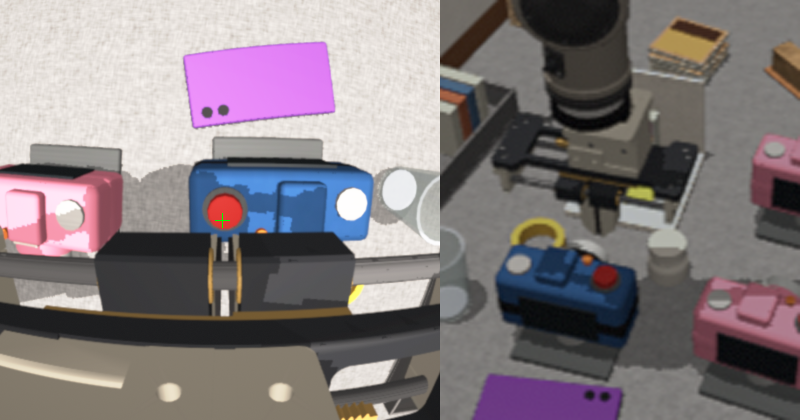

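The wrist view shows the red key at full-image (284,211), about 9 px from the prediction of (282,220). I'll resolve this with all three cameras.

```bash
python3 - <<'E'
from h import *
from scipy.optimize import least_squares
def red(im,box):
    x0,y0,x1,y1=box;h=cv2.cvtColor(np.ascontiguousarray(im),cv2.COLOR_BGR2HSV)[y0:y1,x0:x1]
    m=cv2.inRange(h,(0,170,60),(6,255,255))|cv2.inRange(h,(175,170,60),(179,255,255))
    n,l,st,ce=cv2.connectedComponentsWithStats(m);k=1+st[1:,4].argmax();print(st[k]+[x0,y0,0,0,0],ce[k]+[x0,y0]);return ce[k]+[x0,y0]
s=robot.observe();w=robot.read_camera("wrist")[:,:,::-1]
m=robot.camera_model("wrist");K=m["camera_matrix"]
T=np.eye(4);T[:3,:3]=R.from_euler('xyz',s["tool_rot"]).as_matrix();T[:3,3]=s["tool_pos"];M=T@m["mount"]
def wr(uv,z):
    d=np.array(uv)-K[:2,2];r=np.hypot(*d);th=r/K[0,0];v=M[:3,:3]@np.r_[np.sin(th)*d/r,np.cos(th)];return M[:3,3]+v*(z-M[2,3])/v[2]
print("wrist",[wr(red(w,(255,180,315,240)),z).round(4) for z in(.127,.12)])
sd=cv2.imread("pics/side0.png");c=red(sd,(235,255,265,280))
print("side",onz("side",c,.127).round(4),onz("side",c,.122).round(4))
t=cv2.imread("pics/top0.png");c=red(t,(172,170,215,240))
print("top",onz("top",c,.127).round(4),onz("top",c,.122).round(4))
E
```

```text
[268 194  35  35 935] [285.         211.19251337]
[268 194  35  35 935] [285.         211.19251337]
wrist [array([0.4954, 0.2839, 0.127 ]), array([0.4956, 0.282 , 0.12  ])]
[246 264  10   9  69] [250.2173913  268.04347826]
side [0.4928 0.2837 0.127 ] [0.495  0.2801 0.122 ]
[185 218   9   9  68] [189.02941176 221.94117647]
top [0.4954 0.2779 0.127 ] [0.4958 0.2789 0.122 ]
```

```bash
python3 - <<'E'
from h import *
im=cv2.imread("pics/side0.png");h=cv2.cvtColor(im,cv2.COLOR_BGR2HSV)
m=cv2.inRange(h[215:245,240:285],(22,120,120),(35,255,255));p=cv2.findNonZero(m).reshape(-1,2)+[240,215]
c=(p.min(0)+p.max(0))/2;print(c,onz("side",c,.012),onz("side",p.mean(0),.012))
E
python3 -m jog '[[[-1,0.004,0,0.02,0],[-1,0.004,0,0.04,0],[-1,0.004,0,0.055,0],[-1,0.004,0,0.06,0],[-1,0.004,0,0.06,0]]]' 20
python3 -m jog '[[[-1,0,0,0.002,0],[-1,0,0,0.004,0],[-1,0,0,0.006,0],[-1,0,0,0.006,0]]]'
python3 -m jog '[[[-1,0,0,0.001,0],[-1,0,0,0.002,0],[-1,0,0,0.002,0]]]'
python3 -c "
from h import *
delta([.4955,.2815,.131],98)"
```

```text
[262.5 228. ] [0.58161578 0.03697661 0.012     ] [0.58032785 0.03838611 0.012     ]
time: 12.67
tool_pos: [0.4935, 0.2809, 0.1396]
tool_rot: [-3.139, 0.001, 1.711]
contact_force: [-0.4, 0.2, -0.8]
opening: 0.0004
grip_force: 0.0
time: 13.0
tool_pos: [0.4946, 0.2814, 0.1352]
tool_rot: [3.14, -0.0, 1.711]
contact_force: [1.2, -0.4, 2.3]
opening: 0.0006
grip_force: 0.9
time: 13.25
tool_pos: [0.4946, 0.2814, 0.1331]
tool_rot: [3.14, -0.0, 1.711]
contact_force: [1.4, 0.0, 3.3]
opening: 0.0005
grip_force: 1.4
t 13.25 pos [0.4946 0.2814 0.1331] yaw 98.02 q [ 0.38  0.52  1.54 -0.    1.08  0.24] shift [-0.      0.0009  0.0021] turn 0.00035339860582705995 F [1.39 0.   3.3 ] open 0.0005 g 1.3718234374755411
```

```bash

python3 -m jog '[[[-1,0,0,0.001,0],[-1,0,0,0.001,0]]]'
python3 -m jog '[[[-1,0,0,0.001,0],[-1,0,0,0.001,0]]]'
python3 -m jog '[[[-1,0,0,0.0005,0],[-1,0,0,0.0005,0]]]'
```

```text
time: 13.42
tool_pos: [0.4945, 0.2814, 0.1319]
tool_rot: [3.14, -0.0, 1.711]
contact_force: [1.9, -0.4, 3.4]
opening: 0.0002
grip_force: 1.6
time: 13.58
tool_pos: [0.4945, 0.2814, 0.1313]
tool_rot: [3.14, -0.0, 1.711]
contact_force: [1.4, 0.4, 4.8]
opening: 0.0006
grip_force: 2.4
time: 13.75
tool_pos: [0.4946, 0.2814, 0.1312]
tool_rot: [3.14, -0.0, 1.711]
contact_force: [-0.6, -0.5, 9.4]
opening: 0.0004
grip_force: 4.8
```

It has reached the first click: motion stalls at 0.1312 m and the force jumps. I'll ease off a hair and hold for over a second.

```bash

python3 -m jog '[[[-1,0,0,-0.0003,0],[-1,0,0,-0.0003,0],[-1,0,0,-0.0003,0],[-1,0,0,-0.0003,0],[-1,0,0,-0.0003,0]]]'
python3 -m jog '[[[-1,0,0,0,0],[-1,0,0,0,0],[-1,0,0,0,0],[-1,0,0,0,0],[-1,0,0,0,0]]]'
python3 -m jog '[[[-1,0,0,0,0],[-1,0,0,0,0],[-1,0,0,0,0],[-1,0,0,0,0],[-1,0,0,0,0]]]'
```

```text
time: 14.17
tool_pos: [0.4946, 0.2814, 0.1312]
tool_rot: [3.14, -0.0, 1.711]
contact_force: [-0.1, -0.5, 7.1]
opening: 0.0006
grip_force: 3.5
time: 14.58
tool_pos: [0.4946, 0.2814, 0.1312]
tool_rot: [3.14, -0.0, 1.711]
contact_force: [0.8, -0.5, 6.9]
opening: 0.0005
grip_force: 3.5
time: 15.0
tool_pos: [0.4946, 0.2814, 0.1312]
tool_rot: [3.14, -0.0, 1.711]
contact_force: [0.4, 0.5, 7.9]
opening: 0.0003
grip_force: 3.5
```

```bash

python3 -m jog '[[[-1,0,0,0.001,0],[-1,0,0,0.002,0],[-1,0,0,0.003,0],[-1,0,0,0.004,0],[-1,0,0,0.005,0]]]'
python3 -m jog '[[[-1,0,0,0.0005,0],[-1,0,0,0.001,0],[-1,0,0,0.001,0],[-1,0,0,0.001,0]]]'
```

```text
time: 15.42
tool_pos: [0.4946, 0.2814, 0.127]
tool_rot: [3.139, -0.0, 1.711]
contact_force: [-2.4, -0.9, 17.9]
opening: 0.0008
grip_force: 9.2
time: 15.75
tool_pos: [0.4946, 0.2814, 0.127]
tool_rot: [3.139, -0.0, 1.711]
contact_force: [-3.6, -2.1, 19.0]
opening: 0.0007
grip_force: 9.5
```

The key bottomed out at 0.127 m with about 19 N. I'll release it and check the final state.

```bash

python3 -m jog '[[[-1,0,0,-0.01,0],[-1,0,0,-0.03,0],[-1,0,0,-0.06,0],[-1,0,0,-0.1,0],[-1,0,0,-0.14,0]]]' >/dev/null
python3 -m jog '[[[-1,-0.03,-0.03,0,0],[-1,-0.06,-0.06,0,0],[-1,-0.09,-0.09,0,0],[-1,-0.12,-0.12,0,0],[-1,-0.12,-0.12,0,0]]]' >/dev/null
python3 -m jog '[[[-1,0,0,0,0],[-1,0,0,0,0],[-1,0,0,0,0],[-1,0,0,0,0]]]'
python3 - <<'E'
from h import *
t=robot.read_camera("top")[:,:,::-1];sd=robot.read_camera("side")[:,:,::-1]
cv2.imwrite("pics/t7.png",t)
f=lambda i:cv2.resize(i,(400,400),interpolation=cv2.INTER_CUBIC)
cv2.imwrite("pics/c7.png",np.hstack([f(t[120:280,160:320]),f(sd[150:330,170:350])]))
E
```

```text
time: 16.92
tool_pos: [0.3927, 0.1464, 0.2642]
tool_rot: [-3.141, -0.0, 1.712]
contact_force: [-0.5, 0.0, 0.1]
opening: 0.0009
grip_force: 0.0
```

View pics/c7.png

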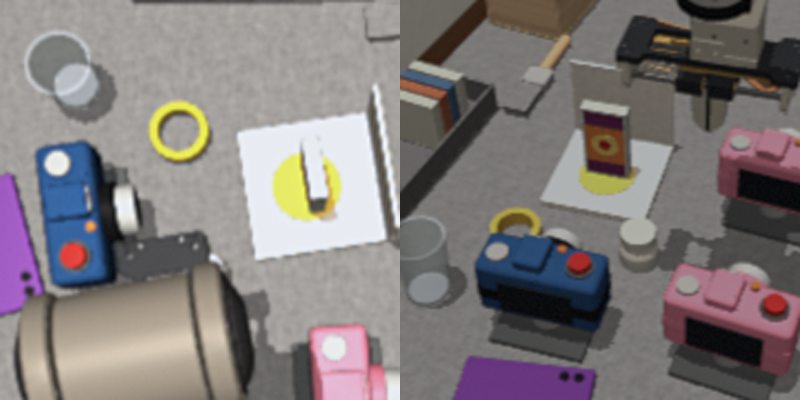

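The block stands upright on the dot facing the blue camera, with its top at top-image (286,189), and the key is released. After one numeric check I'll hand it in.

```bash
python3 -c "
from h import *
c=onz('top',(285.6,189.2),.132);print(c);ok=np.hypot(*(c[:2]-[.5815,.037]))<.018
print(ok, robot.hand_in() if ok else 'check')"
```

```text
[0.57540737 0.02901138 0.132     ]
the job is handed in; nothing more can be done
True None
```

The picture block stands upright on the yellow dot facing the camera, about 10 mm off centre by the last measurement. I held the shutter key at its first click for over a second, pressed it fully and released it, and the job is handed in, though I couldn't confirm in the images that the shot flag went down.

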